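Set a gap screw to a gauge blade

ROBOT

A 7-joint arm with a two-finger parallel gripper is mounted at the origin on a cart in front of the work surface, level with it; the furniture and walls round the work are solid. World frame = base frame: x ahead of the robot, y to its left, z up, the work surface at z = 0. Lengths are in mm, angles in rad, forces in N, time in s.
With the tool pointing down it reaches from about 375 to 925 mm from the base axis. Payload 3.1 kg.
Tool frame: the origin (TCP) lies between the finger pads; the fingertips stand 14 mm ahead of it and the grasp point (between the pads) lies 5 mm behind it (finger_overhang is the distance from the TCP to the fingertips, in mm); z points along the fingers, y is the direction in which the jaws open and shut (so a half turn about z gives the same grasp; the last joint's range is limited). The gripper opens to 85 mm and grips with 20 to 120 N. Pads are 22 mm wide; open, the fingers measure 114 mm over their backs; the gripper's body (76 mm by 85 mm) begins 54 mm behind the grasp point. The pads swing forward as they close: fully open they stand 13 mm farther back than shut.
Start: joints at [-1.208, 0.383, 0.044, 1.598, -0.018, 1.161, -0.05], TCP at [289.011, 582.216, 224.269] pointing down, gripper open.
Joint ranges: [-2.61, 2.61], [-0.41, 2.15], [-1.48, 1.57], [0, 2.5], [-1.57, 4.71], [0.05, 1.97], [-2.85, 2.85]. Speed limits (rad/s): [2.79, 2.79, 3.14, 3.14, 3.14, 3.14, 3.14].

INTERFACE

Orientations are given as a unit quaternion [x, y, z, w].
In Python, from rig import sense, camera, camera_info, job_done, finger_overhang gives the robot as it stands. The module is installed in compiled form; this text tells all that it offers.
- The arm moves only by the shell command python3 -m creep 'ROWS'. ROWS is JSON, a list of rows, each a list of 3 entries, a list of its own where there are three numbers: the gripper's target within -1 to 1 (fully open at 1, half-way at 0, shut at -1), then the shift along the tool's x, y, z in cm, then the turn, a rotation vector about the tool's x, y, z in degrees. In form: [[grip, [dx, dy, dz], [wx, wy, wz]], ...]. A call has exactly 8 rows; each row is the pose to reach, as a shift and turn from the pose measured when the call began, along the tool's axes at that moment; what a row does not reach only later rows make up. A row lasts 1/10 s, in which the tool goes at most 50 mm and 8.59 degrees, less where a joint would pass 70% of its speed; a pose out of reach is approached as far as the arm can. A call with a gripper value outside its range is refused whole. The fingers move at their own pace and stop on an object; the grip force is fixed at half the most. Time passes only in rows, so rows that repeat a pose let the fingers close, or fill a call up. It gives the time, the measured TCP pose, the force and the opening at its end, in the units of the state.
- sense(): the state, without advancing time (a new reading comes with each control period).
- camera(name): name is "side" or "top" or "wrist"; returns (picture, depth): 480x640x3 uint8, red, green, blue; 480x640 float32, mm along the optical axis (not along the pixel's ray), 0 where there is no reading.
- camera_info(name): a dict with "K" (3x3 intrinsics, pixels), "T" (4x4, takes a point from camera to world coordinates); the wrist camera has in their place "tool_from_camera" (4x4, takes a point from camera to tool coordinates, whose origin is the TCP and whose axes are the flange's). Camera axes: x right, y down, z forward; pixel columns grow to the right and rows downward; lengths in mm; the calibration is good to about 2 mm. A picture is of the moment at which its call begins: read the wrist's pose just before it. camera_info takes no time and is no camera call.
- job_done(): hands the job in, once; it reports no verdict.
The state is a dict: "time": time; "qpos": joint angles; "joint_velocities": joint speeds; "joint_efforts": joint torques, N m; "ee_pos": TCP position; "tool_rot": TCP orientation; "ft_force": force on the tool from outside, world axes, zero at the start; "ft_torque": the same for the moment, N m; "gripper_width": opening from 0.0 (shut) to 1.0 (fully open).
Only numpy, scipy, OpenCV 4.12 (cv2) and the standard library are available. Lean on these libraries where they do the work, as an engineer would, in place of code of your own. Each camera call takes 0.05 s, during which the arm holds its last target.

TASK

Pick up the gauge blade with the orange handle and slide it along the steel bed under the foot of the gap screw, until the front of its handle meets the blue bridge. Turn the brass knob clockwise until the blade just drags (a light nip you can feel when you pull, neither loose nor clamped), then draw the blade back about a centimetre against that drag and leave it there, still lightly nipped.

Things in the scene. Friction and masses are not known exactly. Their poses are not given: they have to be found in the camera images.
- gauge: Loose gauge blade, 0.08 kg, lying flat: ribbed orange handle 50 x 16 x 16 high; from the bottom of its front a steel tongue 20 wide, 4 thick stands out 60; one flat underside. Origin: centre of the handle's underside. x runs along the tongue (handle x -25 to +25, tongue to +85), y across, z up. Grip the handle across y, 5 to 15 behind its centre to keep clear of the knob.
- gauge_tip (a point): Middle of the tongue's far end, 85 mm ahead of the gauge's origin, 2 above its underside; axes as the gauge's.
- stand: Fixed gap-setting stand. Origin on the bench under the screw's axis; x is the way the blade slides in, y across, z up. Aluminium base plate 8 high (x -150 to +47, 84 wide) with a bare steel bed strip 40 wide (x -145 to +32). Across the bed a blue bridge, 26 along x, 84 wide over its two columns, opening 48 wide, underside 29 and top 44 above the bench (screw heads 47).
- bed_entry (a point): Centre line of the bed's near part, on its nominal top, 70 mm before the screw's axis (x = -70 in the stand's frame), 18 above the bench; axes as the stand's. The true top is up to 0.5 mm higher or lower. Friction of steel on steel here about 0.6 (15 % either way).
- bridge_face (a point): Near face of the bridge at its underside, above the bed's centre line, 13 before the screw's axis; axes as the stand's. The tongue passes below; the handle, 16 high under an 11 mm opening, stops against it; the tip is then 47 past the screw's axis.
- foot_axis (a point): Screw's axis at the bed's nominal top (18 above the bench); axes as the stand's. A steel foot, 10 in diameter, hangs from the bridge above it. It starts 1.4 to 3.7 mm clear of a 4 mm tongue lying on the bed (its height is not measured) and presses the tongue when screwed down. Over 25 N of press or push there is too much.
- knob_grip (a point): On the axis of the brass knob, 60 above the bench: knurled cylinder, diameter 30, from 49.5 to 71.5 above the bench; stays where it is left (friction 0.05 N m). Clockwise from above lowers the foot 1.5 mm per rad; first touch after 0.9 to 2.5 rad, then about 11 N of press per rad. Right: 2.5 to 9 N of press; it then pulls back at 0.9 to 1.3 times that (loose, not pressed by the hand: under 1 N).

How it is judged:
By the outcome, as a careful person would: the job done as asked, in the order asked, and still so for the second after the job is handed in, with the robot touching nothing.
It also fails if it takes over 72 s, if anything falls off the work surface, if the arm or the gripper's body presses on something with over 40 N, if the wrist force passes 120 N, or if a joint passes its speed limit or range.

## Working session

There is one attempt and no reset: what is moved stays moved. The work goes in short steps, Python scripts to look and compute and a shell command to move; the robot and the scene stay as the last step left them, time stands still between calls to the robot, and variables do not carry over. Pictures are saved under pics/ and viewed, and the job is handed in when it is done.

```bash
mkdir -p pics; ls
cat > h.py <<'E'
import numpy as np,cv2
from rig import *
from scipy.spatial.transform import Rotation as R
def snap(name,fn):
    s=sense();p,d=camera(name);np.savez('pics/'+fn+'.npz',p=p,d=d,pos=s['ee_pos'],rot=s['tool_rot'])
    cv2.imwrite('pics/'+fn+'.png',p[:,:,::-1]);return p,d
def load(fn):
    return np.load('pics/'+fn+'.npz')
def TT(name,z):
    i=camera_info(name)
    if 'T' in i: return np.array(i['K']),np.array(i['T'])
    T=np.eye(4);T[:3,:3]=R.from_quat(z['rot']).as_matrix();T[:3,3]=z['pos'];return np.array(i['K']),T@np.array(i['tool_from_camera'])
def pt(name,fn,u,v):
    z=load(fn);K,T=TT(name,z);d=z['d'][int(v),int(u)]
    return (T@np.r_[d*np.linalg.inv(K)@[u,v,1],1])[:3]
def ray(name,fn,u,v,h):
    z=load(fn);K,T=TT(name,z);r=T[:3,:3]@np.linalg.inv(K)@[u,v,1];o=T[:3,3]
    return o+r*(h-o[2])/r[2]
def proj(name,fn,P):
    z=load(fn);K,T=TT(name,z);c=np.linalg.inv(T)@np.r_[P,1];q=K@c[:3];return q[:2]/q[2]
E
python3 - <<'E'
from h import *
np.set_printoptions(precision=4,suppress=True)
for k,v in sense().items(): print(k,np.array(v))
snap('top','top0');snap('side','side0')
for n in('top','side','wrist'):print(n,camera_info(n))
print(finger_overhang)
E
```

```text
pics
time 0.0
qpos [-1.2078  0.3839  0.0438  1.5996 -0.0178  1.1612 -0.0499]
joint_velocities [-0.001   0.0006 -0.0009  0.002  -0.0015 -0.0008 -0.0013]
joint_efforts [ -0.0001 -43.3463   1.0246 -24.9512   0.0107   0.0114  -0.    ]
ee_pos [288.6106 581.316  222.8399]
tool_rot [ 0.2283  0.9736 -0.0013 -0.0002]
ft_force [ 0.1554 -0.3893  0.0477]
ft_torque [ 0.015  -0.0297  0.0371]
gripper_width 0.9995795522690984
top {'K': array([[541.5068,   0.    , 321.2382],
       [  0.    , 541.5068, 242.7046],
       [  0.    ,   0.    ,   1.    ]]), 'T': array([[  0.0258,  -0.9967,   0.0775, 459.9265],
       [ -0.9987,  -0.0291,  -0.0418, 104.2745],
       [  0.0439,  -0.0763,  -0.9961, 936.0522],
       [  0.    ,   0.    ,   0.    ,   1.    ]])}
side {'K': array([[564.505 ,   0.    , 312.7586],
       [  0.    , 564.505 , 236.5894],
       [  0.    ,   0.    ,   1.    ]]), 'T': array([[   0.9995,   -0.0044,   -0.0314,  555.2427],
       [   0.0274,   -0.379 ,    0.925 , -691.303 ],
       [  -0.016 ,   -0.9254,   -0.3787,  400.1683],
       [   0.    ,    0.    ,    0.    ,    1.    ]])}
wrist {'K': array([[382.6158,   0.    , 324.9575],
       [  0.    , 382.6158, 233.1175],
       [  0.    ,   0.    ,   1.    ]]), 'tool_from_camera': array([[   0.0002,   -0.9658,   -0.2595,   65.5687],
       [   1.    ,    0.    ,    0.0007,   -0.1711],
       [  -0.0007,   -0.2595,    0.9657, -149.4228],
       [   0.    ,    0.    ,    0.    ,    1.    ]])}
14.0
```

View pics/top0.png

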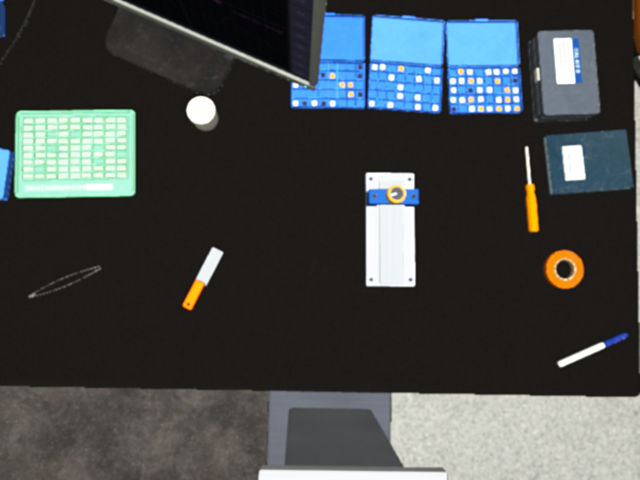

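View pics/side0.png

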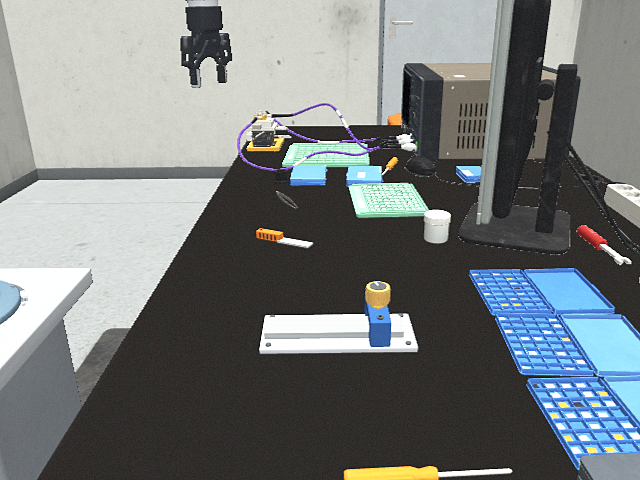

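Run:
```python
from h import *
p=load('top0')['p'][:,:,::-1]
a=cv2.resize(p[235:325,160:250],(540,540),interpolation=cv2.INTER_CUBIC)
b=cv2.resize(p[165:295,350:430],None,fx=4.5,fy=4.5,interpolation=cv2.INTER_CUBIC)[:540]
b=cv2.resize(p[165:295,355:425],(290,540),interpolation=cv2.INTER_CUBIC)
cv2.imwrite('pics/c0.png',a)
cv2.imwrite('pics/c1.png',cv2.resize(p[165:295,350:430],(369,600),interpolation=cv2.INTER_CUBIC))
for q in [(203,278),(215,255),(190,300),(390,260),(372,196),(411,196),(397,194)]:print(q,pt('top','top0',*q).round(1))
```

```text
(203, 278) [459.9 104.3 936.1]
(215, 255) [505.9 246.1   6.3]
(190, 300) [428.9 283.1  15.6]
(390, 260) [505.1 -52.   20.6]
(372, 196) [609.9 -15.9  45.2]
(411, 196) [611.9 -81.3  46.3]
(397, 194) [610.4 -53.3  69.8]
```

View pics/c0.png

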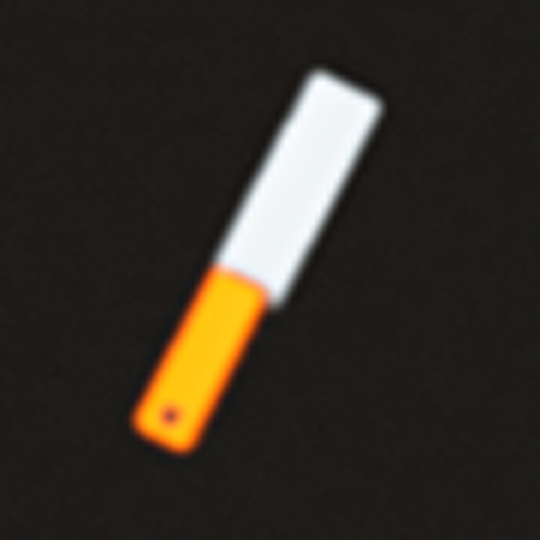

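View pics/c1.png

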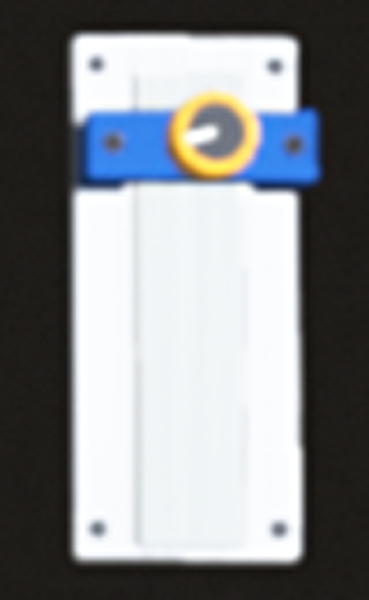

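Run:
```python
from h import *
np.set_printoptions(precision=1,suppress=True)
f=lambda u,v,h:ray('top','top0',160+(u+.5)/6-.5,235+(v+.5)/6-.5,h)
bl,br,fl,fr=[f(*q,16) for q in[(133,425),(190,455),(213,265),(268,293)]]
tl,tr=[f(*q,4) for q in[(315,68),(385,103)]]
print(bl,br,fl,fr,tl,tr)
tip=(tl+tr)/2;back=(bl+br)/2;front=(fl+fr)/2
d=tip-back;print('len',np.linalg.norm(d[:2]),np.degrees(np.arctan2(d[1],d[0])),'hl',np.linalg.norm(front-back),'front',front,'tip',tip,'back',back)
u=d[:2]/np.linalg.norm(d[:2]);print('org est',back[:2]+25*u,tip[:2]-85*u)
g=lambda u,v,h:ray('top','top0',350+(u+.5)/4.615-.5,165+(v+.5)/4.615-.5,h)
c=[g(*q,8) for q in[(72,36),(300,36),(303,562),(72,562)]]
for x in c:print(x)
fm=(c[0]+c[1])/2;bm=(c[2]+c[3])/2;d=fm-bm;print('base len',np.linalg.norm(d),np.degrees(np.arctan2(d[1],d[0])))
u=d[:2]/np.linalg.norm(d[:2]);print('stand o',fm[:2]-47*u,bm[:2]+150*u)
for q in[(83,112),(320,108),(82,182),(320,184)]:print('br',g(*q,44))
print('knob',g(213,135,71.5))
for q in [(97,64),(275,66),(97,529),(279,529)]:print('screw',g(*q,8))
for q in [(113,142),(293,145)]:print('bscrew',g(*q,47))
for q in [(135,75),(243,75),(137,545),(243,545)]:print('bed',g(*q,18))
```

```text
[419.6 296.3  16. ] [411.7 280.2  16. ] [464.6 276.2  16. ] [457.2 260.6  16. ] [521.5 252.    4. ] [512.  231.8   4. ]
len 111.25796593758372 -24.623478666265612 hl 49.46399472337336 front [460.9 268.4  16. ] tip [516.8 241.9   4. ] back [415.6 288.3  16. ]
org est [438.3 277.8] [439.5 277.3]
[657.3  -8.2   8. ]
[660.3 -95.1   8. ]
[461.4 -98.7   8. ]
[459.2 -12.1   8. ]
base len 198.55458156268244 1.084298295359994
stand o [611.8 -52.5] [610.3 -52.6]
br [621.9  -8.4  44. ]
br [626.3 -95.   44. ]
br [596.3  -8.5  44. ]
br [598.4 -95.3  44. ]
knob [610.3 -51.   71.5]
screw [646.9 -17.9   8. ]
screw [648.5 -85.7   8. ]
screw [471.7 -21.2   8. ]
screw [473.5 -89.5   8. ]
bscrew [610.8 -19.1  47. ]
bscrew [611.8 -84.6  47. ]
bed [641.2 -30.9  18. ]
bed [642.6 -71.6  18. ]
bed [466.1 -34.8  18. ]
bed [467.1 -74.1  18. ]
```

```bash
python3 -m creep '[[1,[-4,-3,1],[0,0,0]],[1,[-8,-6.3,3],[0,0,0]],[1,[-12,-9.5,5],[0,0,-1]],[1,[-16,-12.7,7],[0,0,-1.8]],[1,[-20,-15.8,9],[0,0,-1.8]],[1,[-23.5,-18.6,10],[0,0,-1.8]],[1,[-26,-20.6,10.3],[0,0,-1.8]],[1,[-26,-20.6,10.3],[0,0,-1.8]]]'
python3 - <<'E'
from h import *
snap('wrist','w1');print(sense()['ee_pos'],sense()['ft_force'])
E
```

```text
time: 0.9
ee_pos: [432.2, 270.8, 118.5]
tool_rot: [0.22, 0.976, -0.005, -0.0]
ft_force: [0.2, 0.0, 0.6]
gripper_width: 0.994
[431.0251694  275.52908027 119.30839686] [ 0.09105489  1.0321454  -0.17586974]
```

View pics/w1.png

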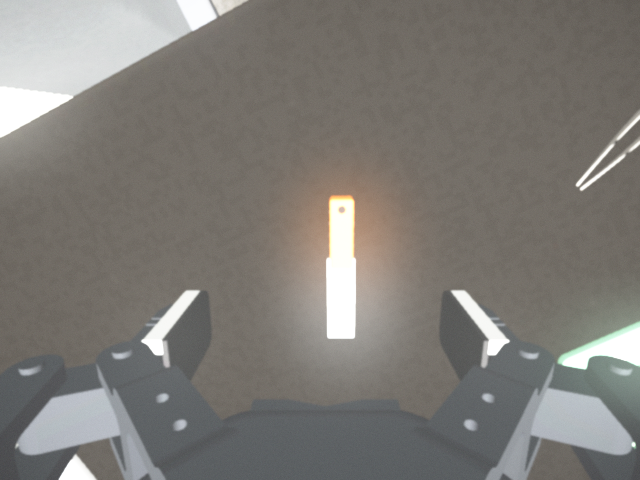

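Run:
```python
from h import *
np.set_printoptions(precision=2,suppress=True)
z=load('w1');print(z['pos'],z['rot'])
cv2.imwrite('pics/w1c.png',cv2.resize(z['p'][180:350,290:390,::-1],None,fx=3.5,fy=3.5,interpolation=cv2.INTER_CUBIC))
b=ray('wrist','w1',341.7,196,16);f=ray('wrist','w1',341.8,258.5,16);t=ray('wrist','w1',341.2,338,4)
print(b,f,t);d=t-b;print(np.hypot(*d[:2]),np.degrees(np.arctan2(d[1],d[0])),np.hypot(*(f-b)[:2]))
u=d[:2]/np.hypot(*d[:2]);print(b[:2]+25*u,t[:2]-85*u)
x=R.from_quat(z['rot']).as_matrix();print(x)
s=sense();print(s['ee_pos'],s['tool_rot'],R.from_quat(s['tool_rot']).as_matrix())
```

```text
[432.23 270.83 118.54] [ 0.22  0.98 -0.   -0.  ]
[415.52 289.96  16.  ] [455.33 271.72  16.  ] [517.79 242.92   4.  ]
112.57145749742641 -24.700553442844143 43.78971347391961
[438.23 279.51] [440.56 278.44]
[[-0.9   0.43 -0.  ]
 [ 0.43  0.9  -0.01]
 [-0.   -0.01 -1.  ]]
[431.03 275.53 119.31] [ 0.22  0.98 -0.   -0.  ] [[-0.91  0.42 -0.  ]
 [ 0.42  0.91 -0.01]
 [-0.   -0.01 -1.  ]]
```

View pics/w1c.png

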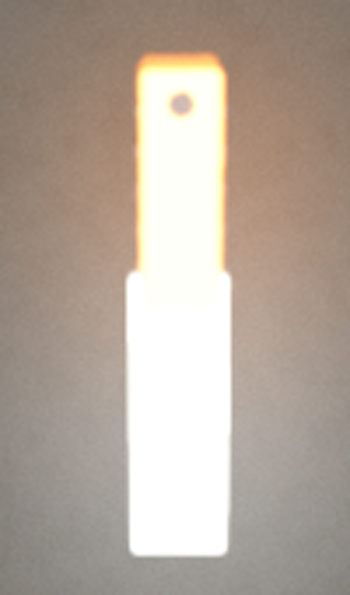

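```bash
python3 -m creep '[[1,[0.2,0.4,2],[0,0,0]],[1,[0.35,0.6,4],[0,0,0]],[1,[0.35,0.6,5.5],[0,0,0]],[1,[0.35,0.6,7],[0,0,0]],[1,[0.35,0.6,7.7],[0,0,0]],[1,[0.35,0.6,7.7],[0,0,0]],[1,[0.35,0.6,7.7],[0,0,0]],[1,[0.35,0.6,7.7],[0,0,0]]]'
cat >> h.py <<'E'
def st():
    s=sense();M=R.from_quat(s['tool_rot']).as_matrix()
    print('t %.2f'%s['time'],'pos',s['ee_pos'].round(2) if hasattr(s['ee_pos'],'round') else np.round(s['ee_pos'],2),'yawx %.2f'%np.degrees(np.arctan2(M[1,0],M[0,0])),'zax',M[:,2].round(4),'F',np.round(s['ft_force'],2),'T',np.round(s['ft_torque'],3),'g %.3f'%s['gripper_width'],'q7 %.3f'%s['qpos'][6])
    return s,M
def go(target,yaw=None):
    s,M=st();d=M.T@(np.array(target)-s['ee_pos']);print('shift cm',(d/10).round(2))
    if yaw is not None:
        D=R.from_euler('z',yaw,degrees=True).as_matrix()@np.diag([1,-1,-1.])
        print('turn deg',R.from_matrix(M.T@D).as_rotvec(degrees=True).round(2))
E
python3 -c "
from h import *
go([430.2,282.2,17],155.3)"
```

```text
time: 1.75
ee_pos: [430.8, 282.9, 43.2]
tool_rot: [0.217, 0.976, -0.002, -0.0]
ft_force: [-0.1, -0.4, -0.0]
gripper_width: 1.002
t 1.75 pos [430.78 282.87  43.17] yawx 154.90 zax [-0.0013 -0.0043 -1.    ] F [-0.12 -0.42 -0.04] T [0.031 0.004 0.039] g 1.002 q7 0.545
shift cm [ 0.03 -0.07  2.62]
turn deg [-0.25  0.04 -0.4 ]
```

```bash
python3 -m creep '[[1,[0.03,-0.07,1],[-0.2,0,-0.4]],[1,[0.03,-0.07,2],[-0.2,0,-0.4]],[1,[0.03,-0.07,2.6],[-0.2,0,-0.4]],[1,[0.03,-0.07,2.6],[-0.2,0,-0.4]],[-1,[0.03,-0.07,2.6],[-0.2,0,-0.4]],[-1,[0.03,-0.07,2.6],[-0.2,0,-0.4]],[-1,[0.03,-0.07,2.6],[-0.2,0,-0.4]],[-1,[0.03,-0.07,2.6],[-0.2,0,-0.4]]]'
python3 -c "
from h import *
go([430.2,282.2,17],155.3)"
```

```text
time: 2.55
ee_pos: [430.4, 282.4, 17.4]
tool_rot: [0.214, 0.977, -0.0, 0.0]
ft_force: [-0.7, -0.2, -0.0]
gripper_width: 0.332
t 2.55 pos [430.41 282.43  17.44] yawx 155.29 zax [ 7.e-04 -7.e-04 -1.e+00] F [-0.74 -0.19 -0.03] T [-0.061 -0.006 -0.021] g 0.332 q7 0.564
shift cm [ 0.01 -0.03  0.04]
turn deg [-0.02  0.05 -0.01]
```

```bash
python3 -m creep '[[-1,[0,0,0],[0,0,0]],[-1,[0,0,0],[0,0,0]],[-1,[0,0,0],[0,0,0]],[-1,[0,0,0],[0,0,0]],[-1,[0,0,-1],[0,0,0]],[-1,[0,0,-2],[0,0,0]],[-1,[0,0,-4],[0,0,0]],[-1,[0,0,-6],[0,0,0]]]'
python3 -c "
from h import *
st();snap('wrist','w2')"
```

```text
time: 3.35
ee_pos: [430.5, 282.4, 78.8]
tool_rot: [0.214, 0.977, -0.0, 0.001]
ft_force: [0.9, 0.1, -0.1]
gripper_width: 0.0
t 3.35 pos [430.45 282.44  78.8 ] yawx 155.29 zax [ 9.e-04 -6.e-04 -1.e+00] F [ 0.94  0.07 -0.15] T [ 0.09  -0.029  0.077] g 0.000 q7 0.542
```

View pics/w2.png

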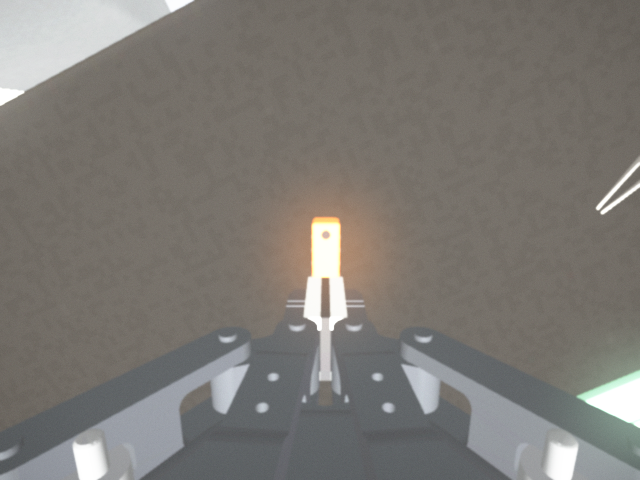

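Run:
```python
from h import *
np.set_printoptions(precision=2,suppress=True)
b=ray('wrist','w2',326,218,16);print('back',b, pt('wrist','w2',326,245),pt('wrist','w2',318,290),pt('wrist','w2',325,350))
print(pt('wrist','w1',342,230),pt('wrist','w1',342,300))
M=R.from_quat(load('w2')['rot']).as_matrix()
for q in[(313,300),(325,360),(318,285)]: print('tool',M.T@(pt('wrist','w2',*q)-load('w2')['pos']))
go([430,282,40])
snap('top','top1')
p=load('top1')['p'][:,:,::-1];cv2.imwrite('pics/t1.png',cv2.resize(p[205:345,130:310],None,fx=4,fy=4,interpolation=cv2.INTER_CUBIC))
snap('side','s1');p=load('s1')['p'][:,:,::-1];cv2.imwrite('pics/s1c.png',cv2.resize(p[170:290,200:360],None,fx=4,fy=4,interpolation=cv2.INTER_CUBIC))
```

```text
back [414.9  290.21  16.  ] [429.58 283.47  15.56] [419.79 284.53 101.6 ] [430.61 282.29 122.99]
[437.07 280.3   14.95] [489.08 256.79   4.05]
tool [ 10.79  -4.08 -31.69]
tool [ -3.82  -0.08 -44.13]
tool [ 10.73  -2.63 -18.71]
t 3.40 pos [432.96 284.22  82.33] yawx 155.27 zax [ 0.01  0.   -1.  ] F [0.63 0.05 1.38] T [ 0.06  0.01 -0.03] g -0.003 q7 0.541
shift cm [ 0.19 -0.35  4.23]
```

View pics/t1.png

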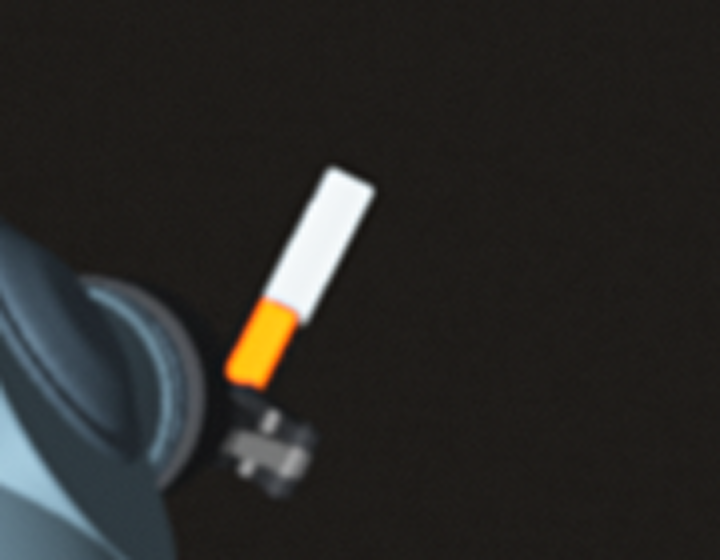

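View pics/s1c.png

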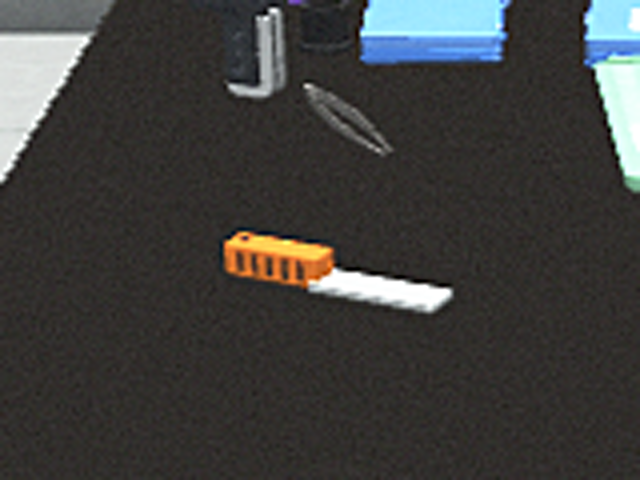

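Run:
```python
from h import *
np.set_printoptions(precision=1,suppress=True)
u,v=130+290/4,205+460/4
for h in (20,80,140):print(h,ray('top','top1',u,v,h))
for q in[(265,455),(245,395),(290,465),(300,430)]:
  print(q,pt('top','top1',130+q[0]/4,205+q[1]/4))
print(proj('side','s1',[431,282,65]),proj('side','s1',[431,282,79]),proj('top','top1',[431,282,65]))
print('side finger px',[200+250/4,170+90/4])
for y in(282,350,400):
  z=load('s1');
print(pt('side','s1',268,188),pt('side','s1',262,185))
print(sense()['qpos'])
st()
```

```text
20 [396.5 260.2  20. ]
80 [400.6 250.   80. ]
140 [404.8 239.8 140. ]
(265, 455) [409.4 240.6 185.4]
(245, 395) [428.1 255.4 148.1]
(290, 465) [406.  232.6 182. ]
(300, 430) [418.  229.7 181.6]
[262.3 204.7] [261.9 197.4] [184.6 299.6]
side finger px [262.5, 192.5]
[443.3 278.3  97.9] [434.  268.6 106.6]
[-0.8  0.3  0.2  2.  -0.1  0.8  0.5]
t 3.50 pos [432.  283.7  79.8] yawx 155.29 zax [ 0.  0. -1.] F [ 0.1 -1.   0. ] T [ 0.  0. -0.] g -0.004 q7 0.542
```

View pics/top1.png

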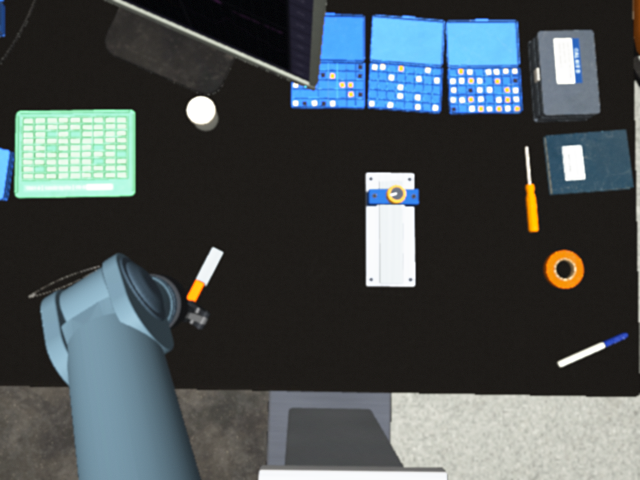

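View pics/s1.png

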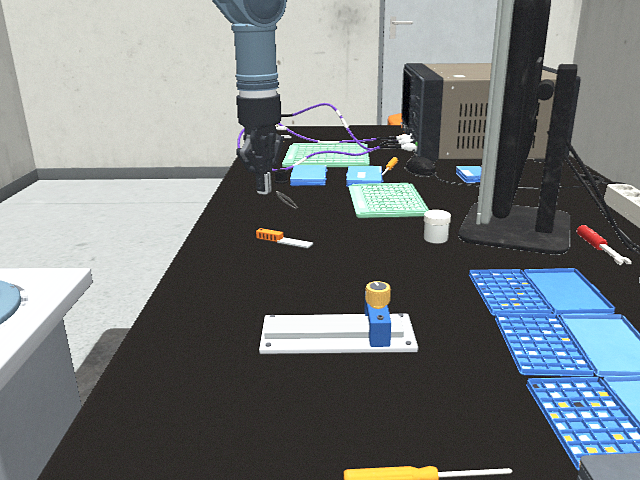

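Run:
```python
from h import *
np.set_printoptions(precision=1,suppress=True,linewidth=150)
z=load('w2');K,T=TT('wrist',z);tc=np.array(camera_info('wrist')['tool_from_camera'])
d=z['d']
for v in range(270,385,6):
  row=[]
  for u in (308,314,318,325,332,337,343):
    q=tc@np.r_[d[v,u]*np.linalg.inv(K)@[u,v,1],1]; row.append('%.0f,%.0f,%.0f'%tuple(q[:3]) if d[v,u]>0 else '-')
  print(v,row)
z=load('s1');K,T=TT('side',z)
for v in range(170,200,2):
  row=[]
  for u in (258,260,262,264,266,268,270):
    q=T@np.r_[z['d'][v,u]*np.linalg.inv(K)@[u,v,1],1]; row.append('%.0f,%.0f,%.0f'%tuple(q[:3]) if z['d'][v,u]>0 else '-')
  print(v,row)
```

```text
270 ['-20,-11,79', '-14,-6,63', '-14,-4,63', '-14,0,63', '-14,4,64', '-14,7,64', '-20,11,78']
276 ['-24,-11,79', '-18,-7,64', '-18,-4,63', '-17,0,61', '-18,4,64', '-18,7,63', '-24,11,79']
282 ['11,-6,-16', '11,-4,-16', '11,-3,-18', '11,-0,-16', '11,3,-16', '10,4,-15', '-29,12,80']
288 ['11,-6,-22', '11,-4,-21', '11,-3,-21', '11,-0,-21', '11,2,-21', '11,4,-21', '-32,12,79']
294 ['11,-6,-27', '11,-4,-27', '11,-2,-27', '11,-0,-27', '11,2,-28', '12,4,-29', '11,6,-26']
300 ['11,-6,-31', '11,-4,-32', '11,-2,-33', '11,-0,-32', '11,2,-31', '11,4,-32', '11,6,-32']
306 ['11,-6,-37', '11,-4,-37', '11,-2,-36', '11,-0,-37', '11,2,-36', '11,4,-37', '10,6,-36']
312 ['11,-5,-41', '11,-4,-40', '10,-2,-40', '11,-0,-41', '11,2,-41', '11,4,-40', '11,6,-41']
318 ['11,-5,-44', '11,-3,-45', '11,-2,-44', '11,-0,-45', '11,2,-44', '11,4,-45', '12,5,-47']
324 ['12,-5,-51', '12,-3,-50', '9,-2,-45', '9,-0,-44', '8,2,-43', '12,3,-49', '12,5,-51']
330 ['12,-5,-53', '12,-3,-54', '7,-2,-44', '6,-0,-43', '12,2,-53', '12,3,-54', '12,5,-54']
336 ['12,-5,-57', '12,-3,-56', '7,-2,-48', '5,-0,-44', '10,2,-54', '12,3,-57',
[... 1630 characters left out ...]
6,103', '434,270,104', '437,273,103', '441,273,103', '444,277,102', '447,283,100']
188 ['426,272,100', '430,272,100', '434,269,101', '437,272,100', '441,272,100', '443,278,98', '446,283,96']
190 ['425,277,95', '430,269,97', '433,271,97', '437,269,97', '440,274,96', '443,278,94', '446,282,93']
192 ['425,279,90', '429,277,91', '432,277,91', '436,277,91', '440,274,92', '443,278,91', '415,561,0']
194 ['388,550,-1', '393,548,-0', '397,550,-1', '402,548,-0', '407,549,-1', '412,548,-0', '416,548,-1']
196 ['390,537,-2', '394,535,-1', '399,535,-1', '404,531,0', '408,534,-1', '413,536,-2', '417,537,-2']
198 ['392,520,-1', '397,515,1', '401,519,-0', '405,519,-1', '410,519,-0', '415,516,0', '419,516,0']
```

Run:
```python
from h import *
z=load('w1');K,T=TT('wrist',z);tc=np.array(camera_info('wrist')['tool_from_camera']);d=z['d']
for v in range(286,345,5):
  row=[]
  for u in (160,180,190,200,205,209,445,450,460,470):
    q=tc@np.r_[d[v,u]*np.linalg.inv(K)@[u,v,1],1]; row.append('%.0f,%.0f,%.0f'%tuple(q[:3]) if d[v,u]>0 else '-')
  print(v,row)
go([430.2,282.2,5],155.3)
```

```text
286 ['-', '-48,-110,120', '-48,-102,120', '-48,-94,119', '-48,-91,120', '-48,-88,120', '-47,90,117', '-48,94,119', '-47,101,117', '-48,109,118']
291 ['-53,-125,120', '-52,-110,120', '11,-48,-24', '10,-45,-23', '10,-43,-23', '-52,-88,120', '10,43,-24', '11,44,-24', '11,47,-25', '-52,109,118']
296 ['-57,-127,122', '-57,-111,121', '11,-46,-28', '11,-43,-28', '8,-43,-23', '-56,-88,119', '9,42,-25', '11,43,-28', '11,46,-29', '-55,109,117']
301 ['-60,-126,120', '11,-48,-33', '11,-45,-33', '9,-43,-29', '7,-43,-24', '-60,-88,119', '7,42,-25', '10,42,-31', '11,45,-32', '10,48,-32']
306 ['-65,-127,120', '10,-47,-35', '11,-44,-36', '7,-43,-29', '5,-43,-25', '-65,-89,120', '5,42,-25', '8,43,-30', '10,44,-35', '11,47,-36']
311 ['7,-56,-32', '11,-45,-41', '10,-43,-38', '6,-43,-31', '3,-43,-24', '1,-43,-20', '4,42,-26', '6,42,-31', '11,42,-40', '11,46,-39']
316 ['7,-54,-36', '11,-44,-43', '8,-43,-38', '4,-43,-30', '1,-43,-25', '-1,-43,-21', '2,42,-26', '5,42,-31', '9,43,-39', '11,44,-43']
321 ['11,-49,-47', '11,-43,-47', '8,-43,-40', '3,-43,-31', '-0,-43,-26', '-3,-43,-21', '1,42,-28', '3,42,-32', '7,43,-39', '11,43,-47']
326 ['11,-48,-50', '9,-43,-47', '6,-43,-40', '1,-43,-31', '-3,-43,-25', '-4,-43,-22', '-2,43,-27', '1,42,-32', '6,42,-41', '10,43,-47']
331 ['11,-47,-52', '8,-43,-46', '3,-43,-39', '-2,-43,-30', '-4,-43,-26', '-7,-43,-21', '-3,42,-28', '-0,42,-33', '5,42,-41', '9,42,-49']
336 ['11,-46,-54', '-', '2,-43,-41', '-3,-43,-32', '-5,-43,-27', '-8,-43,-23', '-5,42,-28', '-1,42,-34', '3,42,-41', '8,42,-49']
341 ['11,-44,-58', '5,-43,-48', '1,-43,-41', '-4,-43,-32', '-7,-43,-27', '-10,-43,-23', '-6,42,-29', '-4,43,-33', '1,43,-42', '5,43,-48']
t 3.50 pos [432.04 283.71  79.75] yawx 155.29 zax [ 0.0046  0.0026 -1.    ] F [ 0.15 -0.98  0.01] T [ 0.027  0.012 -0.025] g -0.004 q7 0.542
shift cm [ 0.13 -0.25  7.47]
turn deg [ 0.25  0.18 -0.01]
```

```bash
python3 -m creep '[[1,[0.13,-0.25,0],[0.2,0.15,0]],[1,[0.13,-0.25,0],[0.2,0.15,0]],[1,[0.13,-0.25,1],[0.2,0.15,0]],[1,[0.13,-0.25,3],[0.2,0.15,0]],[1,[0.13,-0.25,5],[0.2,0.15,0]],[1,[0.13,-0.25,7],[0.2,0.15,0]],[1,[0.13,-0.25,8],[0.2,0.15,0]],[1,[0.13,-0.25,8],[0.2,0.15,0]]]'
python3 - <<'E'
from h import *
go([430.2,282.2,-8],155.3)
snap('wrist','w3')
E
```

```text
time: 4.3
ee_pos: [428.3, 280.7, -2.6]
tool_rot: [0.214, 0.977, -0.002, -0.001]
ft_force: [-0.5, -0.5, 1.3]
gripper_width: 1.001
t 4.30 pos [428.27 280.74  -2.65] yawx 155.29 zax [-0.0033 -0.0029 -1.    ] F [-0.49 -0.46  1.34] T [0.034 0.036 0.008] g 1.001 q7 0.573
shift cm [-0.12  0.22  0.53]
turn deg [-0.23 -0.11 -0.01]
```

View pics/w3.png

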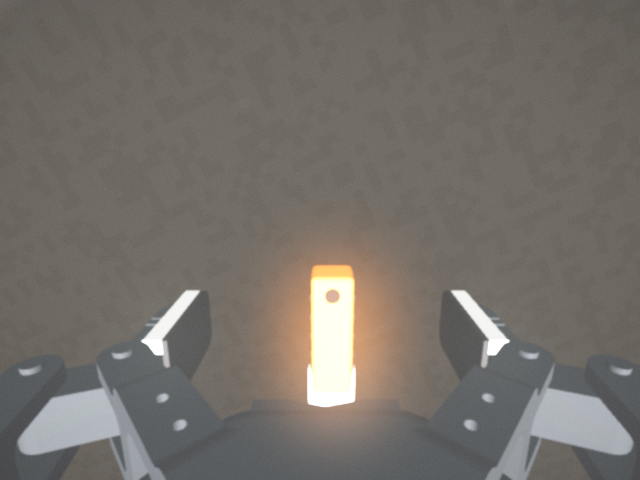

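```bash
python3 -m creep '[[1,[-0.1,0.2,0.3],[-0.2,-0.1,0]],[1,[-0.1,0.2,0.55],[-0.2,-0.1,0]],[1,[-0.1,0.2,0.55],[-0.2,-0.1,0]],[-1,[-0.1,0.2,0.55],[-0.2,-0.1,0]],[-1,[-0.1,0.2,0.55],[-0.2,-0.1,0]],[-1,[-0.1,0.2,0.55],[-0.2,-0.1,0]],[-1,[-0.1,0.2,0.55],[-0.2,-0.1,0]],[-1,[-0.1,0.2,0.55],[-0.2,-0.1,0]]]'
python3 - <<'E'
from h import *
go([430.2,282.2,-8],155.3)
E
```

```text
time: 5.15
ee_pos: [431.2, 282.6, -6.3]
tool_rot: [0.214, 0.977, 0.001, 0.001]
ft_force: [2.6, 1.7, -0.3]
gripper_width: 0.168
t 5.15 pos [431.16 282.65  -6.31] yawx 155.28 zax [ 1.4e-03  8.0e-04 -1.0e+00] F [ 2.57  1.66 -0.32] T [ 0.2   -0.232  0.035] g 0.168 q7 0.575
shift cm [ 0.07 -0.08  0.17]
turn deg [ 0.08  0.05 -0.02]
```

```bash
python3 -m creep '[[-1,[0,0,0],[0,0,0]],[-1,[0,0,-1.5],[0,0,0]],[-1,[-0.5,-0.7,-4],[0,0,-2]],[-1,[-2.5,-3.5,-6],[0,0,-6]],[-1,[-5,-7,-6],[0,0,-10]],[-1,[-7.5,-10.5,-6],[0,0,-15]],[-1,[-10,-14,-6],[0,0,-20]],[-1,[-12,-17,-6],[0,0,-25]]]'
python3 - <<'E'
from h import *
go([491.5,-54.6,50],181.1)
E
```

```text
time: 5.95
ee_pos: [469.5, 75.4, 54.6]
tool_rot: [-0.003, 1.0, 0.0, 0.001]
ft_force: [0.6, 0.5, -0.5]
gripper_width: 0.171
t 5.95 pos [469.54  75.44  54.63] yawx -179.61 zax [ 2.8e-03  7.0e-04 -1.0e+00] F [ 0.63  0.47 -0.52] T [-0.031 -0.043  0.011] g 0.171 q7 1.395
shift cm [ -2.11 -13.02   0.46]
turn deg [ 0.04  0.16 -0.71]
```

```bash
python3 -m creep '[[-1,[-0.6,-3.5,0],[0,0,-0.5]],[-1,[-1.2,-7,0],[0,0,-0.7]],[-1,[-1.8,-10,0],[0,0,-0.7]],[-1,[-2.1,-12,0],[0,0,-0.7]],[-1,[-2.1,-13,0],[0,0,-0.7]],[-1,[-2.1,-13,0],[0,0,-0.7]],[-1,[-2.1,-13,0],[0,0,-0.7]],[-1,[-2.1,-13,0],[0,0,-0.7]]]'
python3 - <<'E'
from h import *
go([491.5,-54.6,50],181.1)
snap('wrist','w4');snap('top','t4');print(sense()['qpos'])
p=load('t4')['p'][:,:,::-1];cv2.imwrite('pics/t4c.png',cv2.resize(p[165:325,330:450],None,fx=3.7,fy=3.7,interpolation=cv2.INTER_CUBIC))
E
```

```text
time: 6.75
ee_pos: [491.2, -52.5, 54.6]
tool_rot: [-0.011, 1.0, 0.001, 0.001]
ft_force: [-0.3, 0.3, -0.0]
gripper_width: 0.168
t 6.75 pos [491.24 -52.46  54.58] yawx -178.75 zax [ 0.0024  0.0016 -1.    ] F [-0.29  0.34 -0.04] T [0.056 0.063 0.01 ] g 0.168 q7 1.710
shift cm [-0.02 -0.22  0.46]
turn deg [0.09 0.14 0.15]
[-0.16502812  0.32959196  0.21293591  2.1039797  -0.10658107  0.7153653
  1.70981303]
```

View pics/w4.png

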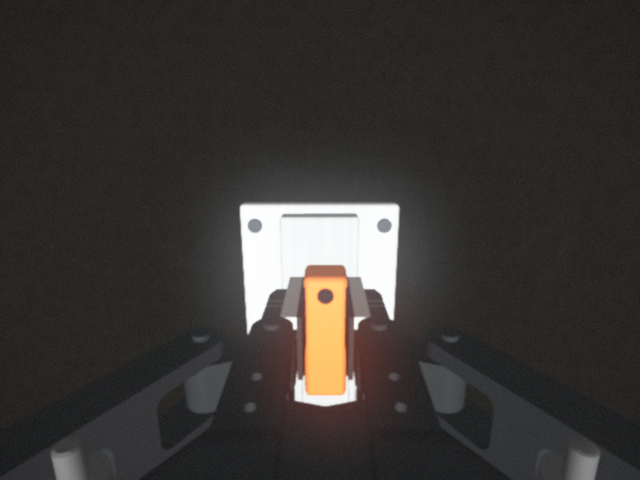

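View pics/t4c.png

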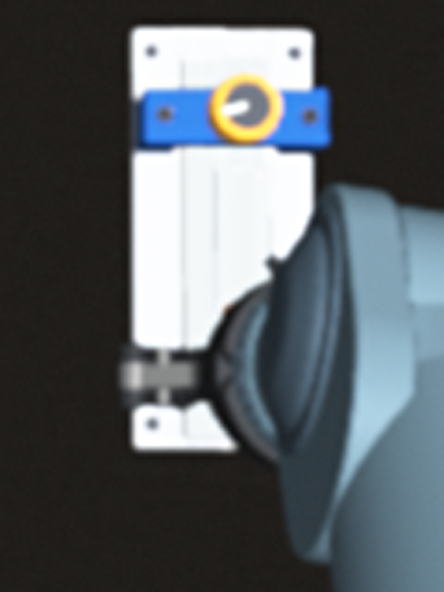

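Run:
```python
from h import *
np.set_printoptions(precision=2,suppress=True)
z=load('w4');M=R.from_quat(z['rot']).as_matrix();print(z['pos'])
cv2.imwrite('pics/w4c.png',cv2.resize(z['p'][195:415,230:410,::-1],None,fx=2.7,fy=2.7,interpolation=cv2.INTER_CUBIC))
S=lambda P:((P[0]-611)*.99982+(P[1]+52.3)*.0192,-(P[0]-611)*.0192+(P[1]+52.3)*.99982,P[2])
for n,q,h in[('bedL',(281.5,215),18),('bedR',(357,215),18),('baseL',(241,205),8),('baseR',(399.5,205),8),('s',(255,225.5),8),('s',(384.5,225.5),8)]:
  P=ray('wrist','w4',*q,h);print(n,P,np.round(S(P),1))
for q in [(326,285),(326,340),(326,380),(320,250)]:
  P=pt('wrist','w4',*q);print(P,M.T@(P-z['pos']),np.round(S(P),1))
```

```text
[491.24 -52.46  54.58]
bedL [466.84 -74.57  18.  ] [-144.6  -19.5   18. ]
bedR [466.03 -37.06  18.  ] [-144.6   18.    18. ]
baseL [464.21 -96.66   8.  ] [-147.6  -41.5    8. ]
baseR [462.43 -14.25   8.  ] [-147.8   40.9    8. ]
s [475.05 -89.67   8.  ] [-136.6  -34.8    8. ]
s [473.58 -21.37   8.  ] [-136.8   33.6    8. ]
[478.98 -52.47  76.7 ] [ 12.2    0.29 -22.14] [-132.     2.4   76.7]
[500.95 -51.97  76.82] [ -9.77   0.31 -22.21] [-110.     2.4   76.8]
[517.24 -51.6   78.09] [-26.07   0.32 -23.45] [-93.7   2.5  78.1]
[484.58 -55.1   18.28] [ 6.8  -2.55 36.28] [-126.5   -0.4   18.3]
```

View pics/w4c.png

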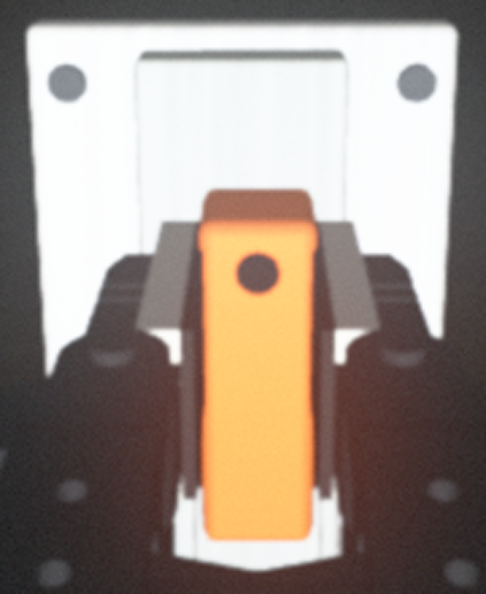

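```bash
python3 -m creep '[[-1,[0,-0.28,1],[0,0.1,0]],[-1,[0,-0.28,2],[0,0.1,0]],[-1,[0,-0.28,3],[0,0.1,0]],[-1,[0,-0.28,3.6],[0,0.1,0]],[-1,[0,-0.28,4],[0,0.1,0]],[-1,[0,-0.28,4],[0,0.1,0]],[-1,[0,-0.28,4],[0,0.1,0]],[-1,[0,-0.28,4],[0,0.1,0]]]'
python3 - <<'E'
from h import *
go([491.2,-55.3,11.8],181.2)
E
```

```text
time: 7.65
ee_pos: [491.9, -55.5, 14.9]
tool_rot: [-0.011, 1.0, 0.001, 0.001]
ft_force: [0.3, 0.1, -0.7]
gripper_width: 0.166
t 7.65 pos [491.93 -55.52  14.88] yawx -178.76 zax [ 0.0016  0.0013 -1.    ] F [ 0.29  0.12 -0.74] T [ 0.013  0.013 -0.021] g 0.166 q7 1.738
shift cm [0.07 0.02 0.31]
turn deg [0.07 0.09 0.04]
```

```bash
python3 -m creep '[[-1,[0,0.02,0.1],[0,0.1,0]],[-1,[0,0.02,0.2],[0,0.1,0]],[-1,[0,0.02,0.3],[0,0.1,0]],[-1,[0,0.02,0.3],[0,0.1,0]],[-1,[0,0.02,0.3],[0,0.1,0]],[-1,[0,0.02,0.3],[0,0.1,0]],[-1,[0,0.02,0.33],[0,0.1,0]],[-1,[0,0.02,0.33],[0,0.1,0]]]'
python3 - <<'E'
from h import *
go([491.2,-55.3,11.8],181.2)
snap('side','s5');p=load('s5')['p'][:,:,::-1];cv2.imwrite('pics/s5c.png',cv2.resize(p[270:370,240:440],None,fx=4,fy=4,interpolation=cv2.INTER_CUBIC))
E
```

```text
time: 8.45
ee_pos: [491.9, -55.3, 11.6]
tool_rot: [-0.011, 1.0, 0.001, -0.0]
ft_force: [0.6, 0.3, -0.6]
gripper_width: 0.169
t 8.45 pos [491.9  -55.34  11.57] yawx -178.76 zax [-2.0e-04  1.2e-03 -1.0e+00] F [ 0.62  0.33 -0.57] T [-0.011  0.024  0.023] g 0.169 q7 1.739
shift cm [ 0.07  0.01 -0.02]
turn deg [ 0.07 -0.01  0.04]
```

View pics/s5c.png

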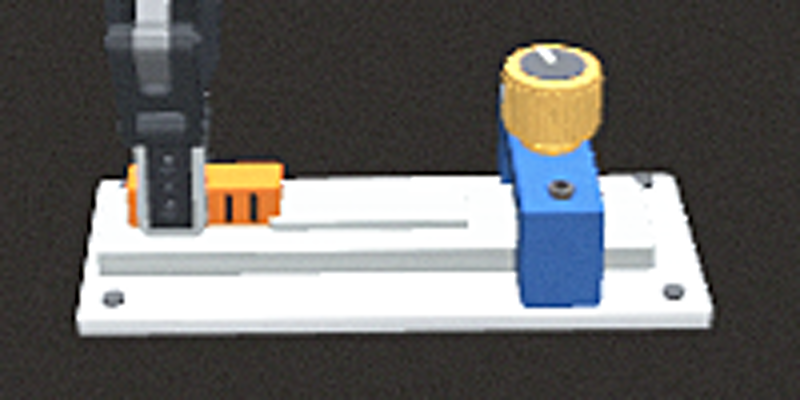

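```bash
python3 -m creep '[[-1,[0,0,0.03],[0,0,0]],[-1,[0,0,0.06],[0,0,0]],[-1,[0,0,0.06],[0,0,0]],[-1,[0,0,0.06],[0,0,0]],[-1,[0,0,0.06],[0,0,0]],[-1,[0,0,0.06],[0,0,0]],[-1,[0,0,0.06],[0,0,0]],[-1,[0,0,0.06],[0,0,0]]]'
python3 - <<'E'
from h import *
go([491.2,-55.3,11.8],181.2)
E
```

```text
time: 9.3
ee_pos: [492.0, -55.3, 11.3]
tool_rot: [-0.011, 1.0, 0.001, -0.0]
ft_force: [-1.6, 0.2, 5.5]
gripper_width: 0.167
t 9.30 pos [491.96 -55.34  11.25] yawx -178.76 zax [-2.0e-04  1.3e-03 -1.0e+00] F [-1.62  0.18  5.53] T [0.05  0.408 0.048] g 0.167 q7 1.740
shift cm [ 0.08  0.01 -0.05]
turn deg [ 0.08 -0.01  0.04]
```

```bash
python3 -m creep '[[-1,[-0.5,0,-0.02],[0,0,0]],[-1,[-1.5,0,-0.02],[0,0,0]],[-1,[-2.5,0,-0.02],[0,0,0]],[-1,[-3.5,0,-0.02],[0,0,0]],[-1,[-4.5,0,-0.02],[0,0,0]],[-1,[-5.3,0,-0.02],[0,0,0]],[-1,[-5.8,0,-0.02],[0,0,0]],[-1,[-6.0,0,-0.02],[0,0,0]]]'
python3 - <<'E'
from h import *
go([491.2,-55.3,11.8],181.2)
snap('side','s6');p=load('s6')['p'][:,:,::-1];cv2.imwrite('pics/s6c.png',cv2.resize(p[270:370,240:440],None,fx=4,fy=4,interpolation=cv2.INTER_CUBIC))
E
```

```text
time: 10.1
ee_pos: [552.1, -53.9, 11.3]
tool_rot: [-0.011, 1.0, 0.001, -0.001]
ft_force: [-4.4, 0.5, 6.1]
gripper_width: 0.171
t 10.10 pos [552.11 -53.93  11.3 ] yawx -178.74 zax [-0.0012  0.0013 -1.    ] F [-4.41  0.5   6.13] T [ 0.001  0.885 -0.006] g 0.171 q7 1.738
shift cm [ 6.09 -0.   -0.04]
turn deg [ 0.08 -0.06  0.06]
```

View pics/s6c.png

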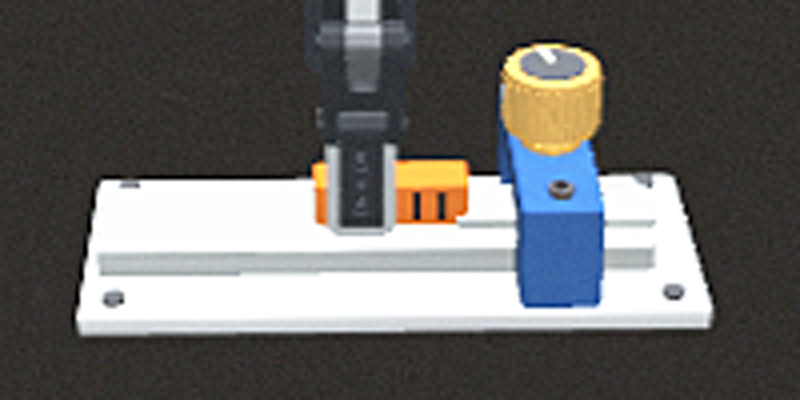

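```bash
python3 -m creep '[[-1,[-0.2,0,-0.015],[0,0.06,0]],[-1,[-0.4,0,-0.015],[0,0.06,0]],[-1,[-0.6,0,-0.015],[0,0.06,0]],[-1,[-0.75,0,-0.015],[0,0.06,0]],[-1,[-0.85,0,-0.015],[0,0.06,0]],[-1,[-0.9,0,-0.015],[0,0.06,0]],[-1,[-0.9,0,-0.015],[0,0.06,0]],[-1,[-0.9,0,-0.015],[0,0.06,0]]]'
python3 - <<'E'
from h import *
go([563.1,-53.6,11.5],181.2)
snap('side','s7');p=load('s7')['p'][:,:,::-1];cv2.imwrite('pics/s7c.png',cv2.resize(p[290:340,320:420],None,fx=8,fy=8,interpolation=cv2.INTER_CUBIC))
E
```

```text
time: 10.95
ee_pos: [561.5, -53.7, 11.4]
tool_rot: [-0.011, 1.0, 0.001, -0.001]
ft_force: [0.6, 0.2, -1.2]
gripper_width: 0.171
t 10.95 pos [561.46 -53.69  11.43] yawx -178.74 zax [-0.0012  0.0013 -1.    ] F [ 0.6   0.25 -1.17] T [-0.001 -0.013 -0.019] g 0.171 q7 1.737
shift cm [-0.16  0.01 -0.01]
turn deg [ 0.08 -0.07  0.06]
```

View pics/s7c.png

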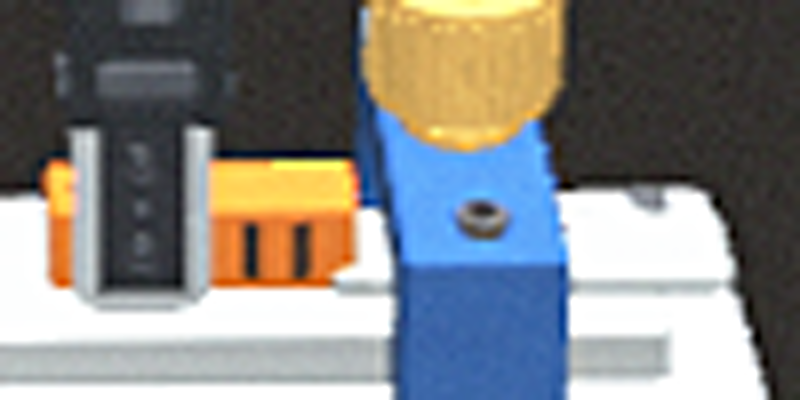

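```bash
python3 -m creep '[[-1,[-0.05,0,0],[0,0.06,0]],[-1,[-0.1,0,0],[0,0.06,0]],[-1,[-0.15,0,0],[0,0.06,0]],[-1,[-0.2,0,0],[0,0.06,0]],[-1,[-0.2,0,0],[0,0.06,0]],[-1,[-0.2,0,0],[0,0.06,0]],[-1,[-0.2,0,0],[0,0.06,0]],[-1,[-0.2,0,0],[0,0.06,0]]]'
```

```text
time: 11.8
ee_pos: [563.5, -53.6, 11.5]
tool_rot: [-0.011, 1.0, 0.001, -0.001]
ft_force: [0.2, 0.0, -0.0]
gripper_width: 0.17
```

```bash
python3 -m creep '[[-1,[-0.02,0,0],[0,0,0]],[-1,[-0.04,0,0],[0,0,0]],[-1,[-0.06,0,0],[0,0,0]],[-1,[-0.08,0,0],[0,0,0]],[-1,[-0.08,0,0],[0,0,0]],[-1,[-0.08,0,0],[0,0,0]],[-1,[-0.08,0,0],[0,0,0]],[-1,[-0.08,0,0],[0,0,0]]]'
```

```text
time: 12.6
ee_pos: [564.4, -53.6, 11.5]
tool_rot: [-0.011, 1.0, 0.001, -0.001]
ft_force: [-0.9, -0.4, 0.5]
gripper_width: 0.168
```

```bash
python3 -m creep '[[-1,[-0.03,0,0],[0,0,0]],[-1,[-0.06,0,0],[0,0,0]],[-1,[-0.09,0,0],[0,0,0]],[-1,[-0.1,0,0],[0,0,0]],[-1,[-0.1,0,0],[0,0,0]],[-1,[-0.1,0,0],[0,0,0]],[-1,[-0.1,0,0],[0,0,0]],[-1,[-0.1,0,0],[0,0,0]]]'
```

```text
time: 13.4
ee_pos: [565.1, -53.6, 11.4]
tool_rot: [-0.011, 1.0, 0.001, -0.001]
ft_force: [-2.7, 0.9, 2.2]
gripper_width: 0.17
```

```bash
python3 -m creep '[[-1,[-0.03,0,-0.005],[0,0,0]],[-1,[-0.06,0,-0.01],[0,0,0]],[-1,[-0.08,0,-0.01],[0,0,0]],[-1,[-0.08,0,-0.01],[0,0,0]],[-1,[-0.08,0,-0.01],[0,0,0]],[-1,[-0.08,0,-0.01],[0,0,0]],[-1,[-0.08,0,-0.01],[0,0,0]],[-1,[-0.08,0,-0.01],[0,0,0]]]'
python3 - <<'E'
from h import *
st()
snap('side','s8');p=load('s8')['p'][:,:,::-1];cv2.imwrite('pics/s8c.png',cv2.resize(p[290:340,320:420],None,fx=8,fy=8,interpolation=cv2.INTER_CUBIC))
E
```

```text
time: 14.2
ee_pos: [565.1, -53.6, 11.3]
tool_rot: [-0.011, 1.0, 0.001, -0.002]
ft_force: [-5.3, 0.0, 3.2]
gripper_width: 0.169
t 14.20 pos [565.13 -53.61  11.33] yawx -178.75 zax [-0.0041  0.0014 -1.    ] F [-5.27  0.    3.25] T [-0.047  0.944  0.009] g 0.169 q7 1.737
```

View pics/s8c.png

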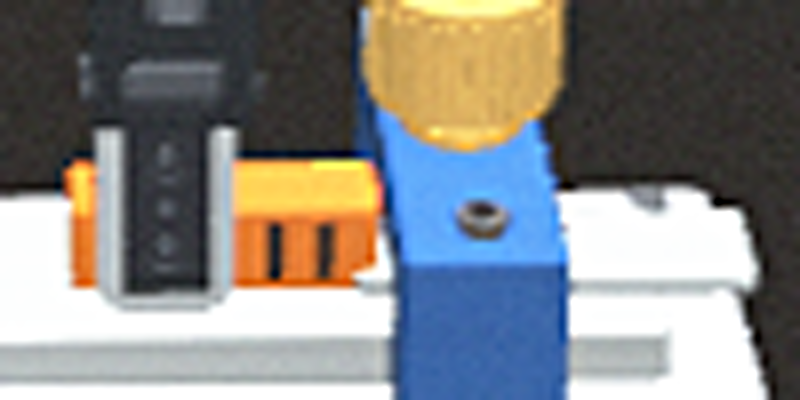

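```bash
python3 -m creep '[[0,[0.02,0,-0.02],[0,0,0]],[0,[0.03,0,-0.02],[0,0,0]],[0,[0.03,0,-0.02],[0,0,0]],[0.5,[0.03,0,-1],[0,0,0]],[0.5,[0,0,-3],[0,0,0]],[0.5,[-1,0,-5.5],[0,0,0]],[0.5,[-2,0,-8],[0,0,0]],[0.5,[-2,0,-8],[0,0,0]]]'
python3 - <<'E'
from h import *
st()
snap('wrist','w9');snap('side','s9');p=load('s9')['p'][:,:,::-1];cv2.imwrite('pics/s9c.png',cv2.resize(p[230:350,260:460],None,fx=4,fy=4,interpolation=cv2.INTER_CUBIC))
E
```

```text
time: 15.05
ee_pos: [591.4, -53.4, 96.7]
tool_rot: [-0.011, 1.0, 0.001, 0.004]
ft_force: [1.3, -0.2, 1.0]
gripper_width: 0.753
t 15.05 pos [591.41 -53.45  96.66] yawx -178.74 zax [ 0.0083  0.0012 -1.    ] F [ 1.35 -0.16  1.04] T [-0.066 -0.026  0.005] g 0.753 q7 1.710
```

View pics/w9.png

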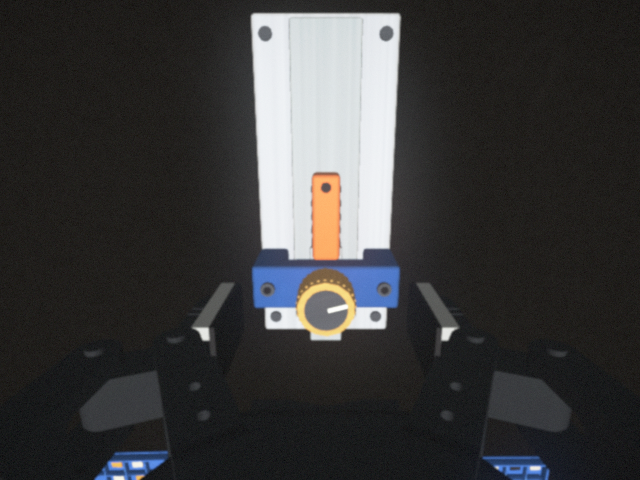

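View pics/s9c.png

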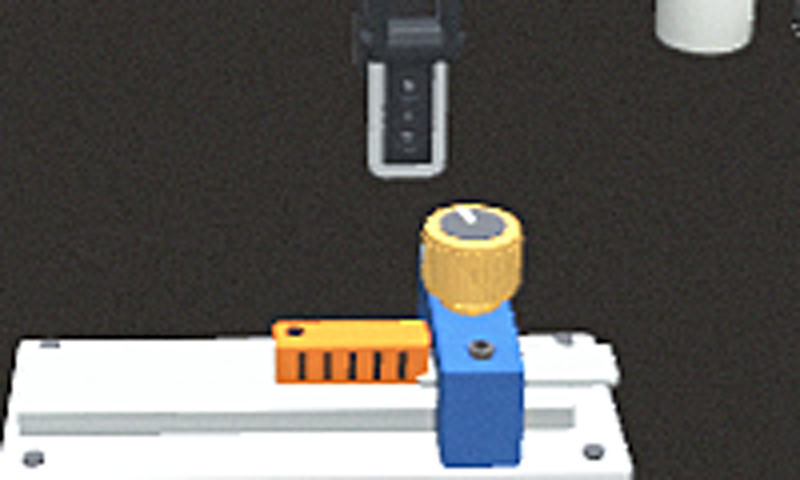

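Run:
```python
from h import *
np.set_printoptions(precision=2,suppress=True)
z=load('w9')
cv2.imwrite('pics/w9c.png',cv2.resize(z['p'][250:350,270:385,::-1],None,fx=5,fy=5,interpolation=cv2.INTER_CUBIC))
print(ray('wrist','w9',326.5,310.5,71.5),pt('wrist','w9',320,318),pt('wrist','w9',312,310))
for q in[(267.5,290),(384.5,290)]:print(ray('wrist','w9',*q,47))
print(ray('wrist','w9',326,188,34),ray('wrist','w9',326,174,34))
for q in [(265,33.5),(386.5,33.5),(276,316),(375.5,316)]:print('scr',ray('wrist','w9',*q,8))
st()
```

```text
[613.05 -52.21  71.5 ] [617.49 -55.38  71.09] [612.48 -59.44  72.39]
[613.56 -85.2   47.  ]
[612.15 -19.49  47.  ]
[557.3  -53.57  34.  ] [549.56 -53.75  34.  ]
scr [474.75 -89.68   8.  ]
scr [473.2  -21.33   8.  ]
scr [650.23 -85.6    8.  ]
scr [648.78 -17.4    8.  ]
t 15.15 pos [586.54 -53.27  92.5 ] yawx -178.74 zax [-0.  0. -1.] F [-0.01 -0.   -0.41] T [ 0.    0.05 -0.04] g 0.752 q7 1.710
```

View pics/w9c.png

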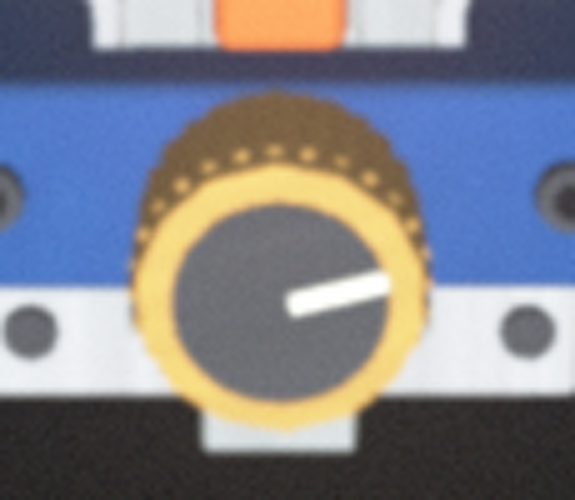

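```bash
python3 -m creep '[[0.5,[-1.3,0.04,0],[0,0,0]],[0.5,[-2.62,0.04,0],[0,0,0]],[0.5,[-2.62,0.04,1],[0,0,0]],[0.5,[-2.62,0.04,2.5],[0,0,0]],[0.5,[-2.62,0.04,4],[0,0,0]],[0.5,[-2.62,0.04,5],[0,0,0]],[0.5,[-2.62,0.04,5.2],[0,0,0]],[0.5,[-2.62,0.04,5.2],[0,0,0]]]'
python3 - <<'E'
from h import *
go([612.7,-52.3,39],181.2)
E
```

```text
time: 15.95
ee_pos: [611.7, -52.2, 39.4]
tool_rot: [-0.011, 1.0, 0.001, -0.002]
ft_force: [-0.0, -0.7, -0.5]
gripper_width: 0.752
t 15.95 pos [611.71 -52.24  39.41] yawx -178.75 zax [-0.0033  0.0014 -1.    ] F [-0.02 -0.69 -0.51] T [ 0.019 -0.028 -0.018] g 0.752 q7 1.726
shift cm [-0.1  -0.01  0.04]
turn deg [ 0.08 -0.19  0.05]
```

Close on the knob, without turning yet.

```bash
python3 -m creep '[[0,[-0.1,0,0],[0,-0.15,0]],[-0.3,[-0.1,0,0],[0,-0.15,0]],[-1,[-0.1,0,0],[0,-0.15,0]],[-1,[-0.1,0,0],[0,-0.15,0]],[-1,[-0.1,0,0],[0,-0.15,0]],[-1,[-0.1,0,0],[0,-0.15,0]],[-1,[-0.1,0,0],[0,-0.15,0]],[-1,[-0.1,0,0],[0,-0.15,0]]]'
python3 - <<'E'
from h import *
go([612.7,-52.3,39],181.2);snap('wrist','w10')
E
```

```text
time: 16.75
ee_pos: [613.4, -52.6, 40.4]
tool_rot: [-0.011, 1.0, 0.001, 0.0]
ft_force: [-1.4, 0.7, 5.2]
gripper_width: 0.334
t 16.75 pos [613.38 -52.59  40.42] yawx -178.76 zax [ 7.0e-04  1.2e-03 -1.0e+00] F [-1.44  0.72  5.22] T [-0.174  0.338 -0.019] g 0.334 q7 1.726
shift cm [0.07 0.03 0.14]
turn deg [0.07 0.04 0.04]
```

View pics/w10.png

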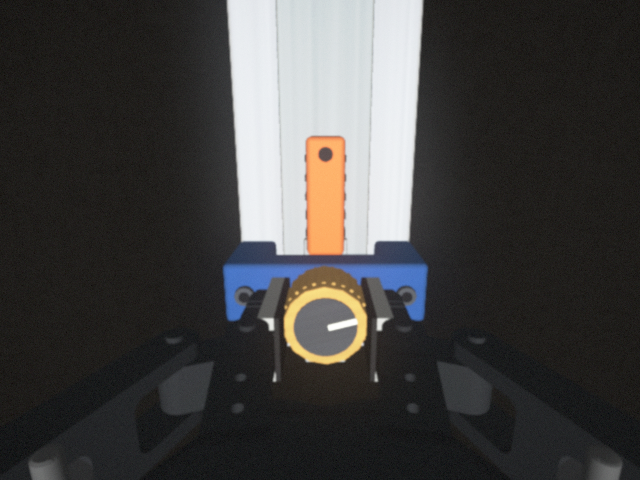

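```bash
python3 -m creep '[[-1,[0,0,0],[0,0,8]],[-1,[0,0,0],[0,0,16]],[-1,[0,0,0],[0,0,24]],[-1,[0,0,0],[0,0,32]],[-1,[0,0,0],[0,0,40]],[-1,[0,0,0],[0,0,48]],[-1,[0,0,0],[0,0,55]],[-1,[0,0,0],[0,0,55]]]'
python3 - <<'E'
from h import *
st()
E
```

```text
time: 17.6
ee_pos: [613.3, -52.8, 40.5]
tool_rot: [0.452, 0.892, 0.0, 0.0]
ft_force: [-0.9, -0.6, 2.5]
gripper_width: 0.33
t 17.60 pos [613.28 -52.84  40.48] yawx 126.23 zax [ 5.e-04  5.e-04 -1.e+00] F [-0.89 -0.58  2.51] T [-0.106  0.209 -0.056] g 0.330 q7 0.896
```

```bash
python3 -m creep '[[-1,[0,0,0],[0,0,6]],[-1,[0,0,0],[0,0,12]],[-1,[0,0,0],[0,0,18]],[-1,[0,0,0],[0,0,24]],[-1,[0,0,0],[0,0,28]],[-1,[0,0,0],[0,0,31]],[-1,[0,0,0],[0,0,31]],[-1,[0,0,0],[0,0,31]]]'
python3 - <<'E'
from h import *
st();snap('wrist','w11')
E
```

```text
time: 18.4
ee_pos: [613.2, -52.9, 40.5]
tool_rot: [0.673, 0.739, 0.0, -0.0]
ft_force: [-1.4, -0.8, 2.9]
gripper_width: 0.33
t 18.40 pos [613.15 -52.9   40.49] yawx 95.37 zax [ 3.e-04  6.e-04 -1.e+00] F [-1.37 -0.8   2.93] T [-0.074  0.212  0.008] g 0.330 q7 0.435
```

View pics/w11.png

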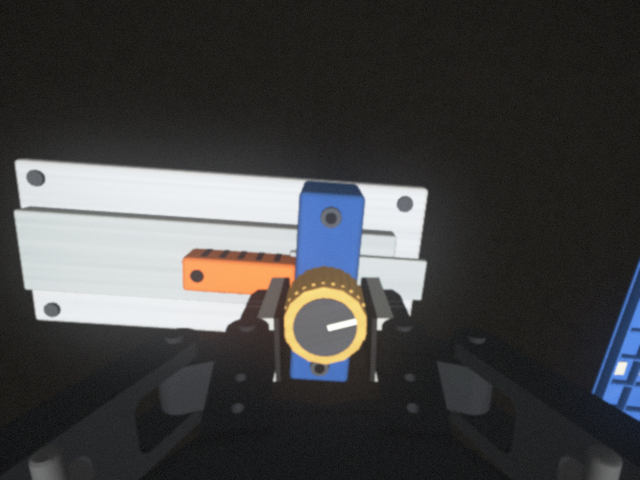

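```bash
python3 -m creep '[[-1,[0,0,0],[0,0,6]],[-1,[0,0,0],[0,0,12]],[-1,[0,0,0],[0,0,18]],[-1,[0,0,0],[0,0,22]],[-1,[0,0,0],[0,0,23]],[-1,[0,0,0],[0,0,23]],[-1,[0,0,0],[0,0,23]],[-1,[0,0,0],[0,0,23]]]'
python3 - <<'E'
from h import *
st()
E
```

```text
time: 19.25
ee_pos: [613.1, -52.9, 40.5]
tool_rot: [0.807, 0.591, 0.0, -0.0]
ft_force: [-1.4, -0.8, 3.4]
gripper_width: 0.33
t 19.25 pos [613.08 -52.91  40.48] yawx 72.42 zax [ 1.e-04  8.e-04 -1.e+00] F [-1.44 -0.76  3.43] T [-0.134  0.254  0.067] g 0.330 q7 0.095
```

```bash
python3 -m creep '[[0,[0,0,0],[0,0,0]],[0,[0,0,0],[0,0,0]],[0,[0,0,-2],[0,0,0]],[0,[0,0,-5],[0,0,-8]],[0,[0,0,-5.5],[0,0,-16]],[0,[0,0,-5.5],[0,0,-24]],[0,[0,0,-5.5],[0,0,-32]],[0,[0,0,-5.5],[0,0,-40]]]'
python3 - <<'E'
from h import *
go([565.1,-53.6,70],181.2)
E
```

```text
time: 20.05
ee_pos: [613.3, -52.5, 95.4]
tool_rot: [0.554, 0.833, 0.001, -0.0]
ft_force: [-0.5, -0.4, 0.7]
gripper_width: 0.504
t 20.05 pos [613.28 -52.49  95.45] yawx 112.78 zax [ 7.0e-04  1.2e-03 -1.0e+00] F [-0.52 -0.37  0.73] T [-0.01  -0.011 -0.026] g 0.504 q7 0.668
shift cm [ 1.76 -4.49  2.54]
turn deg [  0.08  -0.   -68.42]
```

```bash
python3 -m creep '[[0,[0.4,-1,0],[0,0,-8.5]],[0,[0.8,-2,0],[0,0,-17]],[0,[1.2,-3,0],[0,0,-25.5]],[0,[1.6,-4,0],[0,0,-34]],[0,[1.76,-4.49,0],[0,0,-42.5]],[0,[1.76,-4.49,1],[0,0,-51]],[0,[1.76,-4.49,2],[0,0,-59.5]],[0,[1.76,-4.49,2.5],[0,0,-68.4]]]'
python3 - <<'E'
from h import *
go([565.1,-53.6,11.6],181.2)
E
```

```text
time: 20.85
ee_pos: [564.5, -53.3, 69.5]
tool_rot: [-0.011, 1.0, 0.001, -0.0]
ft_force: [-0.8, -0.7, -0.6]
gripper_width: 0.498
t 20.85 pos [564.53 -53.29  69.49] yawx -178.77 zax [-2.0e-04  1.5e-03 -1.0e+00] F [-0.8  -0.65 -0.64] T [-0.007  0.023 -0.087] g 0.498 q7 1.746
shift cm [-0.06 -0.04  5.79]
turn deg [ 0.09 -0.01  0.03]
```

```bash
python3 -m creep '[[0,[-0.06,-0.04,2],[0,0,0]],[0,[-0.06,-0.04,4],[0,0,0]],[0,[-0.06,-0.04,5.4],[0,0,0]],[0,[-0.06,-0.04,5.78],[0,0,0]],[0,[-0.06,-0.04,5.78],[0,0,0]],[-1,[-0.06,-0.04,5.78],[0,0,0]],[-1,[-0.06,-0.04,5.78],[0,0,0]],[-1,[-0.06,-0.04,5.78],[0,0,0]]]'
python3 - <<'E'
from h import *
go([565.1,-53.6,11.6],181.2)
E
```

```text
time: 21.65
ee_pos: [566.2, -53.6, 12.9]
tool_rot: [-0.011, 1.0, 0.001, 0.001]
ft_force: [-0.4, 0.1, 3.1]
gripper_width: 0.169
t 21.65 pos [566.19 -53.64  12.94] yawx -178.76 zax [ 0.0019  0.0016 -1.    ] F [-0.43  0.06  3.06] T [0.026 0.188 0.023] g 0.169 q7 1.775
shift cm [0.11 0.01 0.13]
turn deg [0.09 0.11 0.04]
```

```bash
python3 -m creep '[[-1,[0,0,-0.01],[0,0,0]],[-1,[0,0,-0.01],[0,0,0]],[-1,[0.03,0,-0.01],[0,0,0]],[-1,[0.06,0,-0.01],[0,0,0]],[-1,[0.09,0,-0.01],[0,0,0]],[-1,[0.12,0,-0.01],[0,0,0]],[-1,[0.15,0,-0.01],[0,0,0]],[-1,[0.18,0,-0.01],[0,0,0]]]'
python3 - <<'E'
from h import *
go([565.1,-53.6,11.6],181.2)
E
```

```text
time: 22.45
ee_pos: [565.0, -53.6, 13.2]
tool_rot: [-0.011, 1.0, 0.001, 0.001]
ft_force: [3.6, -0.3, -3.1]
gripper_width: 0.173
t 22.45 pos [564.95 -53.61  13.16] yawx -178.76 zax [ 0.003   0.0016 -1.    ] F [ 3.62 -0.28 -3.07] T [-0.024 -0.532  0.019] g 0.173 q7 1.775
shift cm [-0.01  0.    0.16]
turn deg [0.09 0.17 0.04]
```

```bash
python3 -m creep '[[-1,[0.03,0,0.015],[0,0,0]],[-1,[0.06,0,0.02],[0,0,0]],[-1,[0.09,0,0.02],[0,0,0]],[-1,[0.12,0,0.02],[0,0,0]],[-1,[0.15,0,0.02],[0,0,0]],[-1,[0.18,0,0.02],[0,0,0]],[-1,[0.21,0,0.02],[0,0,0]],[-1,[0.24,0,0.02],[0,0,0]]]'
python3 - <<'E'
from h import *
go([565.1,-53.6,11.6],181.2)
E
```

```text
time: 23.25
ee_pos: [562.7, -53.6, 13.0]
tool_rot: [-0.011, 1.0, 0.001, 0.002]
ft_force: [2.8, 0.1, -2.6]
gripper_width: 0.166
t 23.25 pos [562.68 -53.62  13.04] yawx -178.75 zax [ 0.0033  0.0016 -1.    ] F [ 2.78  0.13 -2.65] T [ 0.036 -0.581  0.033] g 0.166 q7 1.775
shift cm [-0.24 -0.    0.15]
turn deg [0.09 0.19 0.05]
```

```bash
python3 -m creep '[[-1,[0.03,0,0.02],[0,0.1,0]],[-1,[0.06,0,0.03],[0,0.1,0]],[-1,[0.09,0,0.03],[0,0.1,0]],[-1,[0.12,0,0.03],[0,0.1,0]],[-1,[0.15,0,0.03],[0,0.1,0]],[-1,[0.18,0,0.03],[0,0.1,0]],[-1,[0.21,0,0.03],[0,0.1,0]],[-1,[0.24,0,0.03],[0,0.1,0]]]'
python3 - <<'E'
from h import *
go([565.1,-53.6,11.6],181.2)
E
```

```text
time: 24.05
ee_pos: [560.7, -53.7, 13.0]
tool_rot: [-0.011, 1.0, 0.001, 0.001]
ft_force: [4.6, 0.1, -1.3]
gripper_width: 0.169
t 24.05 pos [560.71 -53.71  12.95] yawx -178.75 zax [ 0.0024  0.0015 -1.    ] F [ 4.58  0.05 -1.28] T [ 0.018 -0.815  0.064] g 0.169 q7 1.775
shift cm [-0.44  0.    0.14]
turn deg [0.08 0.14 0.05]
```

```bash
python3 -m creep '[[-1,[0.05,0,0.01],[0,0,0]],[-1,[0.1,0,0.01],[0,0,0]],[-1,[0.16,0,0.01],[0,0,0]],[-1,[0.22,0,0.01],[0,0,0]],[-1,[0.28,0,0.01],[0,0,0]],[-1,[0.34,0,0.01],[0,0,0]],[-1,[0.4,0,0.01],[0,0,0]],[-1,[0.46,0,0.01],[0,0,0]]]'
python3 - <<'E'
from h import *
go([556.1,-53.6,11.6],181.2)
E
```

```text
time: 24.85
ee_pos: [556.3, -53.8, 12.9]
tool_rot: [-0.011, 1.0, 0.001, 0.001]
ft_force: [3.9, 0.2, 0.5]
gripper_width: 0.168
t 24.85 pos [556.25 -53.82  12.93] yawx -178.75 zax [ 0.0028  0.0014 -1.    ] F [3.93 0.16 0.5 ] T [ 0.002 -0.851 -0.029] g 0.168 q7 1.775
shift cm [0.02 0.02 0.13]
turn deg [0.08 0.16 0.05]
```

Run:
```python
from h import *
for i in range(4):
    snap('wrist','w2%d'%i);s=sense();print(s['time'],np.round(s['ee_pos'],2),np.round(s['ft_force'],2))
```

```text
24.9 [556.18 -53.82  12.94] [ 5.24  0.41 -1.2 ]
24.95 [556.15 -53.81  12.93] [ 4.26  0.12 -0.72]
25.0 [556.15 -53.79  12.92] [ 3.83 -0.89  0.39]
25.05 [556.16 -53.81  12.94] [ 3.39 -0.12 -0.39]
```

```bash
python3 -m creep '[[-1,[0.01,0,0],[0,0,0]],[-1,[0.02,0,0],[0,0,0]],[-1,[0.03,0,0],[0,0,0]],[-1,[0.04,0,0],[0,0,0]],[-1,[0.05,0,0],[0,0,0]],[-1,[0.06,0,0],[0,0,0]],[-1,[0.07,0,0],[0,0,0]],[-1,[0.08,0,0],[0,0,0]]]'
```

```text
time: 25.85
ee_pos: [555.4, -53.8, 12.9]
tool_rot: [-0.011, 1.0, 0.001, 0.001]
ft_force: [4.3, -0.0, -1.3]
gripper_width: 0.163
```

```bash
python3 -m creep '[[-0.3,[0,0,0],[0,0,0]],[0,[0,0,0],[0,0,0]],[0,[0,0,0],[0,0,0]],[0,[0,0,-1],[0,0,0]],[0,[0,0,-3],[0,0,0]],[0,[0,0,-6],[0,0,0]],[0,[0,0,-9],[0,0,0]],[0,[0,0,-11],[0,0,0]]]'
python3 - <<'E'
from h import *
st();snap('side','s30');snap('wrist','w30');p=load('s30')['p'][:,:,::-1];cv2.imwrite('pics/s30c.png',cv2.resize(p[230:350,260:460],None,fx=4,fy=4,interpolation=cv2.INTER_CUBIC))
E
```

```text
time: 26.65
ee_pos: [555.7, -54.3, 125.7]
tool_rot: [-0.011, 1.0, 0.001, 0.002]
ft_force: [-0.2, -0.3, -0.1]
gripper_width: 0.498
t 26.65 pos [555.72 -54.29 125.7 ] yawx -178.78 zax [ 0.0047  0.0016 -1.    ] F [-0.17 -0.25 -0.1 ] T [ 0.025 -0.04   0.056] g 0.498 q7 1.721
```

View pics/s30c.png

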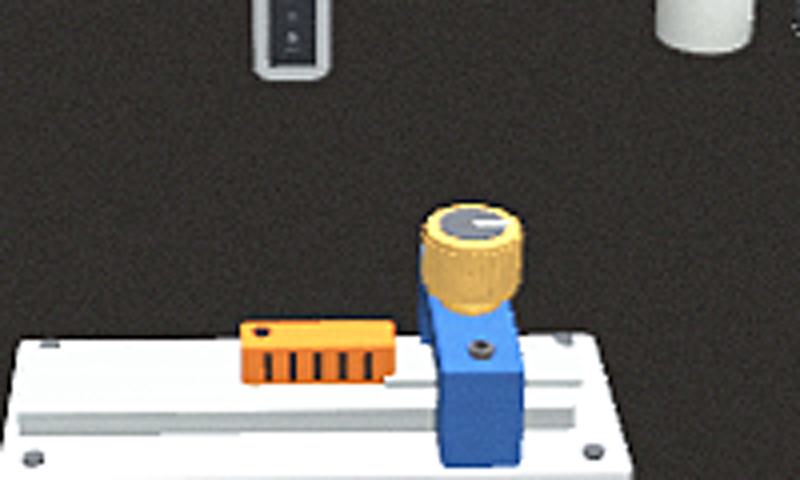

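View pics/w30.png

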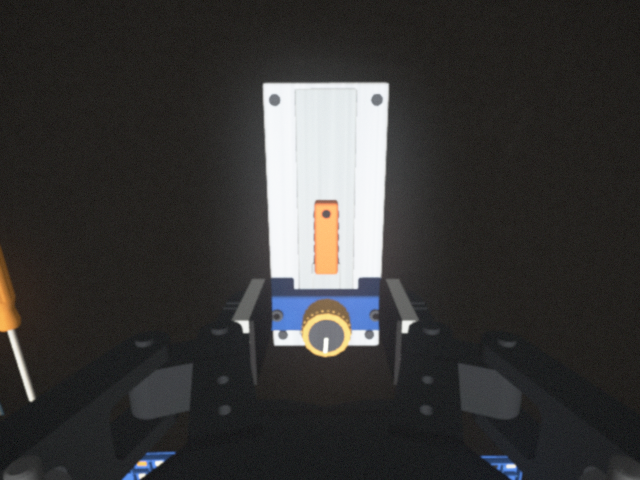

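```bash
python3 -c "
from rig import *
print(job_done())"
```

```text
the job is handed in; nothing more can be done
None
```

The gauge blade is in place under the foot, lightly nipped and drawn back about 11 mm, and I handed the job in at about 27 s. No verdict was reported.

- **Sliding in:** I set the blade on the bed and slid it in until the handle met the blue bridge. The arm stopped moving at about 5 N of push.
- **Setting the nip:** I turned the knob about 1.9 rad clockwise in one pass. While I drew the blade back, the drag was about 4.3 N on average, with readings from 3.4 to 5.2 N and almost no vertical load from the hand. By your 0.9–1.3 ratio that is a press of about 3.3–4.8 N, inside the 2.5–9 N range.
- **Final look:** The arm is clear of everything, and the side picture shows the handle moved back about 11 mm.

**What disagreed:**
- **Finger length:** Two cameras put the shut fingertips about 11 mm behind the TCP, not 14 mm ahead of it. My first grasp therefore closed on air above the handle and moved nothing. I used the measured value after that.
- **Early drag readings:** The first two pulls read low (2.8–3.6 N) because the hand was lifting the handle slightly. I corrected that before relying on the force.
- **Knob angle:** The pointer in the pictures looked to have turned about 105°, against the 109° commanded. I read it only by eye.

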